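# Line up the graded set of cut-glass tumblers

### The arm

A 6-joint arm with a two-finger parallel gripper is mounted at the origin on the work surface. World frame = base frame: x ahead of the robot, y to its left, z up, the work surface at z = 0. Lengths are in m, angles in rad, forces in N, time in s.
With the tool pointing down it reaches from about 0.275 to 0.975 m from the base axis. Payload 8.4 kg.
Tool frame: the origin (TCP) lies at the very end of the fingers, on their centre line; the grasp point (between the pads) lies 19 mm behind it; z points along the fingers, y is the line along which they close (so a half turn about z gives the same grasp; the last joint's range is limited). The gripper opens to 92 mm and grips with 3 to 60 N. Pads are 20 mm wide; open, the fingers measure 128 mm over their backs; the gripper's body (75 mm by 189 mm) begins 69 mm behind the grasp point.
Start: joints at [1.25, 0.353, 1.633, -0, 1.155, -0.002], TCP at [0.196, 0.594, 0.215] pointing down, gripper open.
Joint ranges: [-2.63, 2.63], [-0.92, 2.1], [0.06, 2.66], [-1.3, 4.44], [0, 2.69], [-3.02, 3.02]. Speed limits (rad/s): [2.22, 2.22, 2.79, 3.14, 3.14, 3.14].

### API

Orientations are given as a unit quaternion [x, y, z, w].
In Python, from bench import telemetry, cams, ticket gives the robot as it stands.
- The arm moves only by the tool drive_tool, never from a script. Its argument "rows" is one flat list of numbers, 7 for each row, row after row: the turn, a rotation vector about the tool's x, y, z in rad, then the shift along the tool's x, y, z in mm, then the opening in per cent of the stroke, from 0 (shut) to 100 (fully open). A call has 1 to 8 rows; each row is the pose to reach, as a shift and turn from the pose commanded when the call began, along the tool's axes at that moment; what a row does not reach only later rows make up. A row lasts 1/12 s, in which the tool goes at most 41.7 mm and 7.16 degrees, less where a joint would pass 70% of its speed; a pose out of reach is approached as far as the arm can. A call with a gripper value outside its range is refused whole. The fingers move at their own pace and stop on an object; "newtons" is the grip in N (left out, the last holds). Time passes only in rows, so rows that repeat a pose let the fingers close. It gives the time, the measured TCP pose, the force, the opening and the grip force at its end, in the units of the state.
- telemetry.sense(): the state, without advancing time (a new reading comes with each control period).
- cams.camera(name): name is "scene" or "top" or "wrist"; returns the picture (400x640x3 uint8, blue, green, red); there is no depth.
- cams.camera_model(name): a dict with "camera_matrix" (3x3 intrinsics, pixels), "R" (3x3) and "t" (3): a world point X has camera coordinates R X + t; the wrist camera has in their place "hand_eye" (4x4, takes a point from camera to tool coordinates, whose origin is the TCP and whose axes are the flange's). Camera axes: x right, y down, z forward; pixel columns grow to the right and rows downward; lengths in m; the calibration is good to about 2 mm. A picture is of the moment at which its call begins: read the wrist's pose just before it. camera_model takes no time and is no camera call.
- ticket.close_job(): hands the job in; it is judged then, once.
The state is a dict: "t": time; "joint_positions": joint angles; "qd": joint speeds; "effort": joint torques, N m; "tcp_pos": TCP position; "orientation": TCP orientation; "wrist_force": force on the tool from outside, world axes, zero at the start; "moment": the same for the moment, N m; "opening": opening from 0.0 (shut) to 1.0 (fully open); "grasp_force": force on a finger pad.
Only numpy, scipy, OpenCV 4.12 (cv2) and the standard library are available. Lean on these libraries where they do the work, as an engineer would, in place of code of your own. Each camera call takes 0.05 s, during which the arm holds its last target. There are 200 camera calls.

### The job

Line up the four amber glass tumblers by size on the row of four black rests, one standing upright on the middle of each: the smallest on the rest next to the red block, then ever larger to the largest at the far end. They are glass, so set each down gently, never dropping one or tipping one over, and leave the finished ivory vase undisturbed.

Things in the scene. Friction and masses are not known exactly. Their poses are not given: they have to be found in the camera images.
- small_c (a point): smallest of four straight-sided round amber glass tumblers with pale frosted cuts, open at the top: 40 mm outside diameter, 60 mm tall, wall 4 mm, about 90 g; the point is on its axis, half-way up (30 mm above its underside); z up its axis. It starts upright on the table top (z = 0).
- medium_c (a point): second smallest of four straight-sided round amber glass tumblers with pale frosted cuts, open at the top: 47 mm outside diameter, 80 mm tall, wall 4 mm, about 140 g; the point is on its axis, half-way up (40 mm above its underside); z up its axis. It starts upright on the table top (z = 0).
- large_c (a point): second largest of four straight-sided round amber glass tumblers with pale frosted cuts, open at the top: 54 mm outside diameter, 100 mm tall, wall 4 mm, about 200 g; the point is on its axis, half-way up (50 mm above its underside); z up its axis. It starts upright on the table top (z = 0).
- largest_c (a point): largest of four straight-sided round amber glass tumblers with pale frosted cuts, open at the top: 62 mm outside diameter, 120 mm tall, wall 4 mm, about 280 g; the point is on its axis, half-way up (60 mm above its underside); z up its axis. It starts upright on the table top (z = 0).
- pad1: round black rest, 70 mm across and 4 mm thick, at one end of the row; origin at the centre of its underside. The four rests lie in a nearly straight row, about 92 mm apart (80 to 104), fixed on a fixed brown wooden strip 100 mm wide, 446 mm long and 12 mm thick; a rest's top is 16 mm above the table.
- pad2: round black rest, 70 mm across and 4 mm thick, second in the row, next to pad1; origin at the centre of its underside. The four rests lie in a nearly straight row, about 92 mm apart (80 to 104), fixed on a fixed brown wooden strip 100 mm wide, 446 mm long and 12 mm thick; a rest's top is 16 mm above the table.
- pad3: round black rest, 70 mm across and 4 mm thick, third in the row, next to pad4; origin at the centre of its underside. The four rests lie in a nearly straight row, about 92 mm apart (80 to 104), fixed on a fixed brown wooden strip 100 mm wide, 446 mm long and 12 mm thick; a rest's top is 16 mm above the table.
- pad4: round black rest, 70 mm across and 4 mm thick, at the other end of the row; origin at the centre of its underside. The four rests lie in a nearly straight row, about 92 mm apart (80 to 104), fixed on a fixed brown wooden strip 100 mm wide, 446 mm long and 12 mm thick; a rest's top is 16 mm above the table.
- red_block: red block, 70 x 26 x 30 mm, fixed on the wooden strip just beyond one end of the row, about 65 mm from the centre of the last rest; origin at the centre of its underside. It may be at the pad1 end or at the pad4 end; a like block of pale wood stands at the other end.
- vase_c (a point): finished ivory vase, 72 mm across and 160 mm tall, standing loose on the table to the right; bystander; the point is on its axis, half-way up (80 mm); z up its axis.
There are look-alikes about, which are no part of the job. Leave any purple look-alike of the part that bears largest_c alone.

How it is judged:
By the outcome, as a careful person would: the job done as asked, in the order asked, and still so for the second after the job is handed in, with the robot touching nothing.
It also fails if it takes over 136 s, if anything falls off the work surface, if the arm or the gripper's body presses on something with over 40 N, if the wrist force passes 120 N, or if a joint passes its speed limit or range.

## Working session

There is one attempt and no reset: what is moved stays moved. The work goes in short steps, Python scripts to look and compute and a tool call to move; the robot and the scene stay as the last step left them, time stands still between calls to the robot, and variables do not carry over. Pictures are saved under pics/ and viewed, at most 14 in all, crops included, and the job is handed in when it is done.

Besides the shell and the picture viewer there is one more tool, called after "Call:" as name(argument=value, ...) on one line, values as JSON. drive_tool: Moves the arm, as the interface text tells. Its arguments: {"type":"object","properties":{"rows":{"type":"array"},"newtons":{"type":"number"}},"required":["rows"]}

```bash
ls; mkdir -p pics; python3 - <<'E'
from bench import telemetry,cams
import cv2,numpy as np
np.set_printoptions(precision=4,suppress=True)
s=telemetry.sense();print(s)
for n in ["scene","top","wrist"]:
    cv2.imwrite(f"pics/{n}0.png",cams.camera(n)); print(n,cams.camera_model(n))
E
```

```text
pics
{'t': 0.0, 'joint_positions': array([ 1.2496,  0.3537,  1.6341,  0.    ,  1.1552, -0.0024]), 'qd': array([ 0.0006, -0.0001,  0.0013, -0.001 , -0.0011, -0.0002]), 'effort': array([  0.0013, -59.3854, -33.4206,   0.07  ,   0.0236,  -0.0002]), 'tcp_pos': array([0.1957, 0.5931, 0.2138]), 'orientation': array([ 0.1587,  0.9873, -0.0007, -0.0001]), 'wrist_force': array([ 0.515 , -0.1766, -0.9017]), 'moment': array([-0.0647, -0.0571, -0.0091]), 'grasp_force': 0.0, 'opening': 0.999072581976831}
scene {'camera_matrix': array([[374.7507,   0.    , 319.0706],
       [  0.    , 374.7507, 203.4792],
       [  0.    ,   0.    ,   1.    ]]), 'R': array([[ 0.5406,  0.8413, -0.0048],
       [ 0.4613, -0.3012, -0.8346],
       [-0.7035,  0.449 , -0.5509]]), 't': array([-0.2254, -0.195 ,  1.4361])}
top {'camera_matrix': array([[375.6852,   0.    , 332.9777],
       [  0.    , 375.6852, 197.1536],
       [  0.    ,   0.    ,   1.    ]]), 'R': array([[ 0.0257, -0.9997, -0.0029],
       [-0.9975, -0.0254, -0.0664],
       [ 0.0663,  0.0046, -0.9978]]), 't': array([-0.0854,  0.5241,  1.1712])}
wrist {'camera_matrix': array([[334.9812,   0.    , 321.5154],
       [  0.    , 334.9812, 199.2859],
       [  0.    ,   0.    ,   1.    ]]), 'hand_eye': array([[-0.0006, -0.9631, -0.2691,  0.0761],
       [ 1.    , -0.0006,  0.0001,  0.0001],
       [-0.0002, -0.2691,  0.9631, -0.1697],
       [ 0.    ,  0.    ,  0.    ,  1.    ]])}
```

View pics/scene0.png

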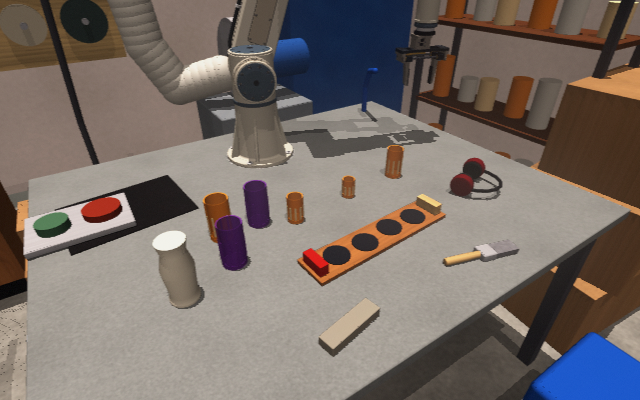

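View pics/top0.png

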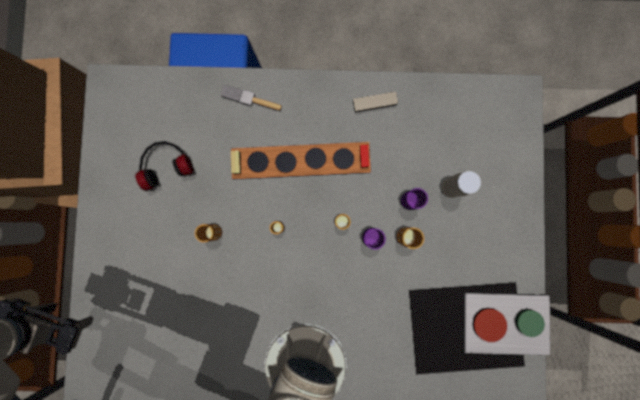

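The scene view shows amber tumblers at (217,217) largest, (295,207) medium, (348,187) small and (395,161) large. Two purple look-alikes stand at (257,204) and (231,243), and the vase at (178,270). The red block is at (315,262). The top view shows the same things at (410,237), (342,221), (277,228) and (208,232). The pads run along row 160 at columns 258 to 344, with the red block at (364,155).

```bash
cat > h.py <<'E'
import cv2,numpy as np
from bench import telemetry,cams
from scipy.spatial.transform import Rotation as Rt
np.set_printoptions(precision=4,suppress=True)
def pose(n,s=None):
    m=cams.camera_model(n);K=m["camera_matrix"]
    if n=="wrist":
        T=np.eye(4);T[:3,:3]=Rt.from_quat(s["orientation"]).as_matrix();T[:3,3]=s["tcp_pos"]
        C=T@m["hand_eye"];return K,C[:3,:3],C[:3,3]
    return K,m["R"].T,-m["R"].T@m["t"]
def ray(P,uv):
    K,R,o=P;d=R@np.linalg.solve(K,[uv[0],uv[1],1]);return o,d/np.linalg.norm(d)
def plane(P,uv,z):
    o,d=ray(P,uv);return o+d*(z-o[2])/d[2]
def tri(r1,r2):
    (a,u),(b,v)=r1,r2
    s=np.linalg.lstsq(np.c_[u,-v],b-a,rcond=None)[0]
    p,q=a+s[0]*u,b+s[1]*v;return (p+q)/2,np.linalg.norm(p-q)
def proj(P,X):
    K,R,o=P;c=K@(R.T@(np.array(X)-o));return c[:2]/c[2]
def blobs(mask,amin):
    n,l,st,c=cv2.connectedComponentsWithStats(mask.astype(np.uint8))
    return [(c[i],st[i]) for i in range(1,n) if st[i][4]>=amin]
def amber(im):
    h=cv2.cvtColor(im,cv2.COLOR_BGR2HSV)
    return cv2.morphologyEx(((h[...,0]>7)&(h[...,0]<28)&(h[...,1]>110)&(h[...,2]>60)).astype(np.uint8),cv2.MORPH_CLOSE,np.ones((3,3)))
E
python3 - <<'E'
from h import *
a,b=cv2.imread("pics/top0.png"),cv2.imread("pics/scene0.png")
PT,PS=pose("top"),pose("scene")
print("cams",PT[2],PS[2])
for im in(a,b):
    print("amber");[print(c,s) for c,s in blobs(amber(im),60) if 100<c[0]<460 and 120<c[1]<290]
for nm,im,P,box in(("top",a,PT,(225,375,135,190)),("scene",b,PS,(295,450,190,290))):
    x0,x1,y0,y1=box
    m=np.zeros(im.shape[:2],np.uint8);m[y0:y1,x0:x1]=im[y0:y1,x0:x1].max(2)<60
    print(nm,"pads");[print(c,s[4],plane(P,c,.016)) for c,s in blobs(m,60)]
    h=cv2.cvtColor(im,cv2.COLOR_BGR2HSV);m[:]=0
    m[y0:y1,x0:x1]=(((h[...,0]<4)|(h[...,0]>174))&(h[...,1]>180))[y0:y1,x0:x1]
    print("red",[(c,plane(P,c,.035)) for c,s in blobs(m,40)])
E
```

```text
cams [ 0.4473 -0.0774  1.2032] [ 1.2222 -0.5138  0.6273]
amber
[299.3723 160.5453] [ 232  142  138   37 2452]
[275.7121 227.1212] [270 221  14  13  66]
[207.2075 232.4214] [195 225  26  17 318]
[410.4339 237.4441] [397 228  27  21 295]
amber
[436.1833 125.3667] [428 123  15   7  60]
[393.837  161.1431] [385 145  19  34 503]
[347.8222 186.3148] [342 175  13  24 270]
[215.1954 209.6817] [203 192  27  51 732]
[294.7377 207.2377] [286 192  18  32 488]
[377.3672 238.2925] [ 298  195  148   91 2827]
top pads
[314.954 157.59 ] 261 [ 0.6511 -0.0113  0.016 ]
[343.1174 158.0607] 247 [ 0.6519 -0.1011  0.016 ]
[257.4695 161.448 ] 279 [0.6341 0.1717 0.016 ]
[285.2815 161.6   ] 270 [0.6359 0.083  0.016 ]
red [(array([364.1382, 155.5987]), array([ 0.6581, -0.1665,  0.035 ]))]
scene pads
[411.985  216.0865] 266 [0.6384 0.1683 0.016 ]
[388.5585 226.7893] 299 [0.6403 0.0798 0.016 ]
[364.5426 241.9631] 352 [ 0.6556 -0.0148  0.016 ]
[336.1955 254.8688] 404 [ 0.6568 -0.1041  0.016 ]
red [(array([315.5377, 262.0608]), array([ 0.6688, -0.1713,  0.035 ]))]
```

```bash
python3 - <<'E'
from h import *
PT,PS=pose("top"),pose("scene")
for n,t,s,h in(("small",(277,227.5),(347.8,186.3),.03),("med",(342,221),(294.7,207.2),.04),("large",(207.5,233),(393.8,161.1),.05),("largest",(410.5,238),(217,217),.06)):
    p,g=tri(ray(PT,t),ray(PS,s));print(n,p,"gap",g,"sc@h",plane(PS,s,h),"top",plane(PT,t,h))
for n,t,s in(("pur1",(414,199),(231,243)),("pur2",(372,238),(257,204)),("vase",(466,184),(178,275))):
    p,g=tri(ray(PT,t),ray(PS,s));print(n,p,g)
# pads triangulated
for t,s in(((257.5,161.4),(412,216.1)),((285.3,161.6),(388.6,226.8)),((315,157.6),(364.5,242)),((343.1,158.1),(336.2,254.9)),((364.1,155.6),(315.5,262.1))):
    print(*tri(ray(PT,t),ray(PS,s)))
E
```

```text
small [0.4262 0.1001 0.0298] gap 0.0005237072321647399 sc@h [0.4267 0.1001 0.03  ] top [0.4261 0.0998 0.03  ]
med [ 0.4512 -0.1023  0.0402] gap 0.00107284371176688 sc@h [ 0.4507 -0.1027  0.04  ] top [ 0.4515 -0.1018  0.04  ]
large [0.4039 0.3087 0.0495] gap 0.0009217035094534679 sc@h [0.4046 0.3074 0.05  ] top [0.4042 0.3089 0.05  ]
largest [ 0.4055 -0.3096  0.0599] gap 0.0006576931556235 sc@h [ 0.4059 -0.3093  0.06  ] top [ 0.4054 -0.3099  0.06  ]
pur1 [ 0.5243 -0.3187  0.0585] 0.0015354158632841877
pur2 [ 0.4022 -0.1938  0.0569] 0.00014206431291130802
vase [ 0.5751 -0.4634  0.0729] 0.018592322841035003
[0.6349 0.1724 0.0123] 0.0001465518461623711
[0.6366 0.0836 0.012 ] 0.00029014555606638267
[ 0.6517 -0.0113  0.0117] 0.0003938731502334302
[ 0.6526 -0.1011  0.0114] 9.767951907081512e-05
[ 0.66   -0.1666  0.0258] 0.0010503772072275133
```

View pics/wrist0.png

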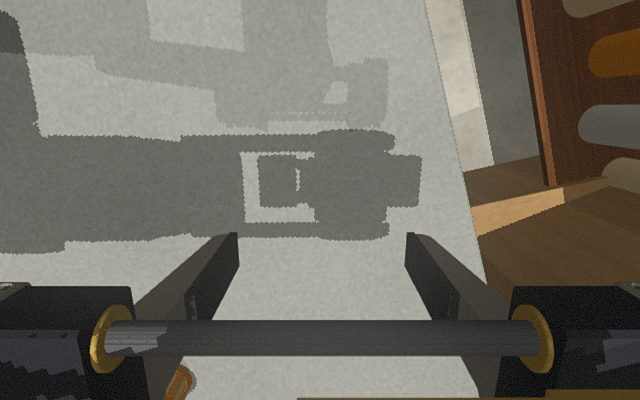

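The wrist view so far shows only the robot's shadow, plus an amber rim at (180,385). The triangulated heights match the text, so I'm moving over the large tumbler with the tool aligned to the world axes.

Call:
drive_tool(rows=[0,0,0.95,-240,-171,-36,100,0,0,0.95,-240,-171,-36,100,0,0,0.95,-240,-171,-36,100,0,0,0.95,-240,-171,-36,100,0,0,0.95,-240,-171,-36,100,0,0,0.95,-240,-171,-36,100,0,0,0.95,-240,-171,-36,100,0,0,0.95,-240,-171,-36,100])

```text
t: 0.82
tcp_pos: [0.3731, 0.3516, 0.2514]
orientation: [0.597, 0.803, 0.0, 0.001]
wrist_force: [-0.4, 0.7, 0.5]
opening: 0.999
grasp_force: 0.0
```

Call:
drive_tool(rows=[0,0,0.302,-54,19,0,100,0,0,0.302,-54,19,0,100,0,0,0.302,-54,19,0,100,0,0,0.302,-54,19,0,100,0,0,0.302,-54,19,0,100,0,0,0.302,-54,19,0,100])

```text
t: 1.32
tcp_pos: [0.4041, 0.3103, 0.2504]
orientation: [0.706, 0.708, -0.0, -0.0]
wrist_force: [-0.9, -0.9, -0.1]
opening: 1.001
grasp_force: 0.0
```

```bash
python3 - <<'E'
from h import *
s=telemetry.sense();im=cams.camera("wrist");cv2.imwrite("pics/w1.png",im)
print(s["t"],s["tcp_pos"],Rt.from_quat(s["orientation"]).as_matrix(),s["joint_positions"])
E
```

```text
1.3167 [0.4041 0.3103 0.2504] [[-0.0026  1.     -0.0003]
 [ 1.      0.0026 -0.0001]
 [-0.0001 -0.0003 -1.    ]] [0.6518 0.1367 1.8355 0.0002 1.1697 0.6491]
```

View pics/w1.png

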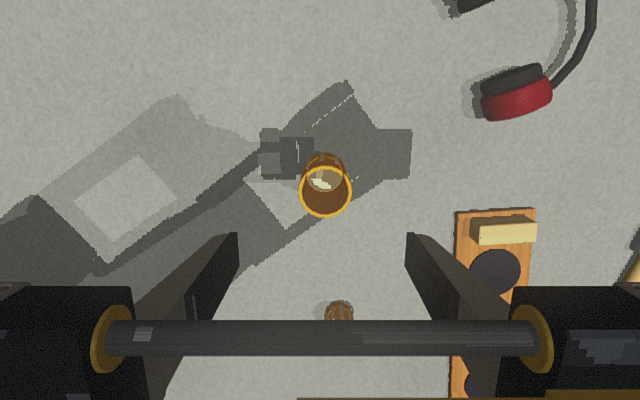

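The large tumbler's rim is at about (326,191), between the fingers. The small tumbler is at (340,311), and pads appear at (494,270) and (473,385). I'll measure the rim and work out the correction.

```bash
cat >> h.py <<'E'
def rim(tag,H,roi=(250,400,120,285)):
    """bright-yellow rim ring in wrist view -> centre, height from its width, axis xy"""
    s=telemetry.sense();im=cams.camera("wrist");cv2.imwrite(f"pics/{tag}.png",im)
    P=pose("wrist",s);h=cv2.cvtColor(im,cv2.COLOR_BGR2HSV)
    m=((h[...,0]>10)&(h[...,0]<28)&(h[...,1]>140)&(h[...,2]>150)).astype(np.uint8)
    k=np.zeros_like(m);x0,x1,y0,y1=roi;k[y0:y1,x0:x1]=1;m*=k
    cs,_=cv2.findContours(m,cv2.RETR_EXTERNAL,cv2.CHAIN_APPROX_NONE)
    c=max(cs,key=lambda c:cv2.boundingRect(c)[2]);(e,ax,an)=cv2.fitEllipse(cv2.convexHull(c))
    l,r=plane(P,(e[0]-max(ax)/2,e[1]),H),plane(P,(e[0]+max(ax)/2,e[1]),H)
    print(tag,"t",s["t"],"tcp",s["tcp_pos"],"ell",e,ax,"dia@H",np.linalg.norm(l-r),"axis",plane(P,e,H))
    return P,e,im
E
python3 -c "
from h import *
rim('w2',.1)"
```

```text
w2 t 1.3667 tcp [0.404  0.3104 0.2505] ell (324.8259582519531, 191.09274291992188) (52.15897750854492, 53.8245964050293) dia@H 0.05305707060535272 axis [0.407  0.3054 0.1   ]
```

Call:
drive_tool(rows=[0,0,0,-5,3,20,100,0,0,0,-5,3,50,100,0,0,0,-5,3,80,100,0,0,0,-5,3,110,100,0,0,0,-5,3,140,100,0,0,0,-5,3,170,100,0,0,0,-5,3,190,100,0,0,0,-5,3,202,100], newtons=15)

```text
t: 2.08
tcp_pos: [0.4058, 0.3046, 0.0461]
orientation: [0.706, 0.708, -0.002, -0.0]
wrist_force: [0.3, -0.4, -0.4]
opening: 0.998
grasp_force: 0.0
```

Call:
drive_tool(rows=[0,0,0,0,0,0,85,0,0,0,0,0,0,75,0,0,0,0,0,0,68,0,0,0,0,0,0,62,0,0,0,0,0,0,58,0,0,0,0,0,0,54,0,0,0,0,0,0,45,0,0,0,0,0,0,45])

```text
t: 2.75
tcp_pos: [0.4079, 0.3054, 0.0494]
orientation: [0.707, 0.707, 0.001, 0.0]
wrist_force: [-1.8, 0.2, 6.6]
opening: 0.59
grasp_force: 15.0
```

Call:
drive_tool(rows=[0,0,0,0,0,-5,45,0,0,0,0,0,-20,45,0,0,0,0,0,-45,45,0,0,0,0,0,-75,45,0,0,0,0,0,-105,45,0,0,0,0,0,-130,45,0,0,0,0,0,-145,45,0,0,0,0,0,-150,45])

```text
t: 3.42
tcp_pos: [0.4084, 0.3057, 0.2014]
orientation: [0.707, 0.707, 0.002, 0.0]
wrist_force: [1.1, -0.2, -2.5]
opening: 0.591
grasp_force: 15.0
```

```bash
python3 - <<'E'
from h import *
s=telemetry.sense();print(s["wrist_force"],s["opening"])
# held rim height above tcp = 0.1-0.0494
P,e,im=rim('w3',s["tcp_pos"][2]+.0506,roi=(230,410,60,300))
E
```

```text
[ 1.0673 -0.2158 -2.4905] 0.5907581409279569
w3 t 3.4167 tcp [0.4084 0.3057 0.2014] ell (319.8533630371094, 247.78997802734375) (13.375092506408691, 57.06816482543945) dia@H 0.021968616034131964 axis [0.4074 0.3289 0.252 ]
```

View pics/w3.png

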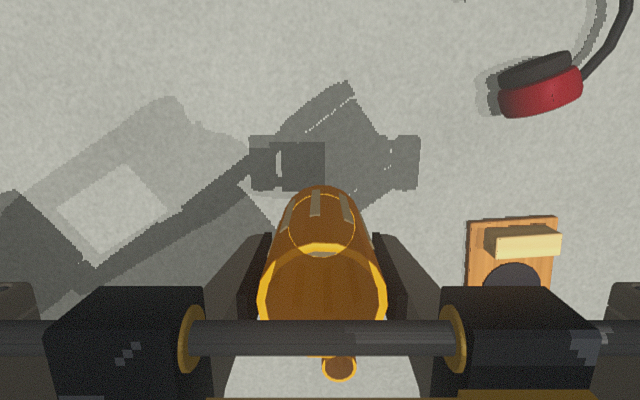

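The large tumbler is held and its rim is about 1.5 mm toward -y of the TCP. Next I'll move over the pad row and measure the pads on the way.

Call:
drive_tool(rows=[0,0,0,-8,7,-10,45,0,0,0,-25,21,-20,45,0,0,0,-48,40,-35,45,0,0,0,-72,60,-50,45,0,0,0,-96,80,-65,45,0,0,0,-120,100,-80,45,0,0,0,-144,120,-90,45,0,0,0,-168,140,-99,45])

```text
t: 4.13
tcp_pos: [0.548, 0.1347, 0.2974]
orientation: [0.707, 0.707, -0.001, -0.0]
wrist_force: [-0.7, 0.3, -2.4]
opening: 0.592
grasp_force: 15.0
```

Call:
drive_tool(rows=[0,0,0,-24,20,0,45,0,0,0,-46,40,0,45,0,0,0,-68,60,0,45,0,0,0,-86,76,0,45,0,0,0,-98,86,0,45,0,0,0,-105,91,0,45,0,0,0,-108,92,0,45,0,0,0,-108,92,0,45])

```text
t: 4.8
tcp_pos: [0.6389, 0.0288, 0.2969]
orientation: [0.707, 0.707, -0.001, -0.001]
wrist_force: [-0.8, -0.7, -3.4]
opening: 0.59
grasp_force: 15.0
```

```bash
cat >> h.py <<'E'
def pads(tag,z=.016):
    s=telemetry.sense();im=cams.camera("wrist");cv2.imwrite(f"pics/{tag}.png",im);P=pose("wrist",s)
    print(tag,"t",s["t"],"tcp",s["tcp_pos"])
    m=(im.max(2)<75).astype(np.uint8);out=[]
    cs,_=cv2.findContours(m,cv2.RETR_EXTERNAL,cv2.CHAIN_APPROX_NONE)
    for c in cs:
        a=cv2.contourArea(c);x,y,w,h=cv2.boundingRect(c)
        if a<800 or len(c)<20: continue
        e,ax,_=cv2.fitEllipse(c);f=a/(np.pi*ax[0]*ax[1]/4)
        if f>.9 and min(ax)/max(ax)>.75:
            X=plane(P,e,z);d=max(ax)*((P[2]-X)@(-P[1][:,2])*-1)/P[0][0,0]
            print(" pad px",np.array(e),np.array(ax),"fill %.2f"%f,"X",X,"dia %.4f"%abs(((X-P[2])@P[1][:,2])*max(ax)/P[0][0,0]));out.append((e,X))
    return P,out
E
python3 -c "
from h import *
pads('w4')"
```

```text
w4 t 4.8 tcp [0.6389 0.0288 0.2969]
 pad px [322.0674 123.287 ] [48.0451 52.8376] fill 0.93 X [0.639  0.0826 0.016 ] dia 0.0694
```

View pics/w4.png

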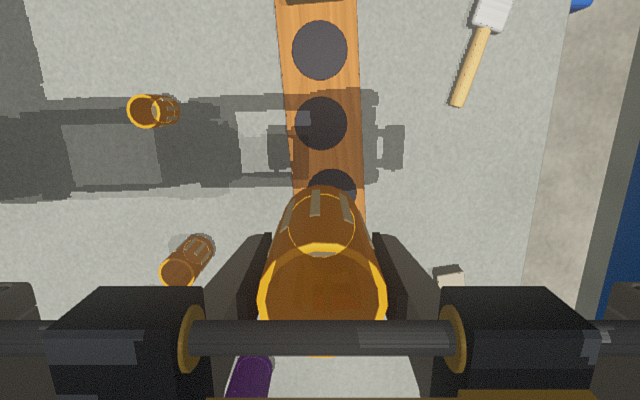

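The large pad is at (321,123) and the far-end pad at (320,50). The third is partly hidden at (333,187). I'll redo the pads with a saturation mask, which shadows don't affect.

```bash
python3 - <<'E'
from h import *
im=cv2.imread("pics/w4.png");h=cv2.cvtColor(im,cv2.COLOR_BGR2HSV)
for r in(50,123,10,85): print(h[r,320],h[r,300])
m=((h[...,1]<110)).astype(np.uint8);k=np.zeros_like(m);k[5:160,283:358]=1;m*=k
s=dict(tcp_pos=np.array([.6389,.0288,.2969]),orientation=telemetry.sense()["orientation"]);P=pose("wrist",s)
for c in cv2.findContours(m,cv2.RETR_EXTERNAL,cv2.CHAIN_APPROX_NONE)[0]:
    if cv2.contourArea(c)>800:
        e,ax,_=cv2.fitEllipse(cv2.convexHull(c));print(cv2.boundingRect(c),e,ax,plane(P,e,.016))
E
```

```text
[168  13 101] [15  5 96]
[17 32 55] [90  3 90]
[ 17 152 216] [ 16 153 204]
[ 16 149 212] [ 16 144 207]
(295, 97, 52, 53) (320.4105529785156, 122.8036880493164) (52.27579879760742, 53.14561462402344) [0.6369 0.0833 0.016 ]
(292, 20, 55, 60) (319.1453552246094, 49.56196594238281) (55.17205047607422, 59.5323371887207) [0.6355 0.1721 0.016 ]
```

Call:
drive_tool(rows=[0,0,0,20,0,10,45,0,0,0,45,-1,40,45,0,0,0,56,-1,75,45,0,0,0,56,-1,110,45,0,0,0,56,-1,145,45,0,0,0,56,-1,175,45,0,0,0,56,-1,200,45,0,0,0,56,-1,215,45])

```text
t: 5.52
tcp_pos: [0.6359, 0.0862, 0.0798]
orientation: [0.707, 0.708, -0.001, -0.001]
wrist_force: [0.3, 0.3, -2.5]
opening: 0.589
grasp_force: 15.0
```

Call:
drive_tool(rows=[0,0,0,0,0,4,45,0,0,0,0,0,7,45,0,0,0,0,0,9,45,0,0,0,0,0,11,45,0,0,0,0,0,12.5,45,0,0,0,0,0,14,45,0,0,0,0,0,14,45,0,0,0,0,0,14,45])

```text
t: 6.18
tcp_pos: [0.6386, 0.085, 0.069]
orientation: [0.707, 0.707, 0.0, 0.0]
wrist_force: [-0.2, -0.4, -1.6]
opening: 0.593
grasp_force: 15.0
```

Call:
drive_tool(rows=[0,0,0,0,0,0.5,45,0,0,0,0,0,1,45,0,0,0,0,0,1.5,45,0,0,0,0,0,1.5,45,0,0,0,0,0,1.5,45])

```text
t: 6.6
tcp_pos: [0.6384, 0.085, 0.067]
orientation: [0.707, 0.707, -0.0, -0.0]
wrist_force: [-0.2, 0.3, -2.5]
opening: 0.591
grasp_force: 15.0
```

Call:
drive_tool(rows=[0,0,0,0,0,0.5,45,0,0,0,0,0,1,45,0,0,0,0,0,1,45,0,0,0,0,0,1,45])

```text
t: 6.93
tcp_pos: [0.6384, 0.085, 0.066]
orientation: [0.707, 0.707, -0.0, -0.0]
wrist_force: [0.4, 0.4, -3.0]
opening: 0.591
grasp_force: 15.0
```

Call:
drive_tool(rows=[0,0,0,0,0,0.5,45,0,0,0,0,0,1,45,0,0,0,0,0,1,45,0,0,0,0,0,1,45])

```text
t: 7.27
tcp_pos: [0.6385, 0.085, 0.0655]
orientation: [0.707, 0.707, 0.0, 0.0]
wrist_force: [-1.5, 0.5, 4.0]
opening: 0.593
grasp_force: 15.0
```

Call:
drive_tool(rows=[0,0,0,0,0,0.5,45,0,0,0,0,0,0.5,45,0,0,0,0,0,0.5,45,0,0,0,0,0,0.5,45])

```text
t: 7.6
tcp_pos: [0.6385, 0.085, 0.0654]
orientation: [0.707, 0.707, 0.0, 0.0]
wrist_force: [-3.7, -0.2, 9.3]
opening: 0.593
grasp_force: 15.0
```

Call:
drive_tool(rows=[0,0,0,0,0,-0.5,61,0,0,0,0,0,-0.5,64,0,0,0,0,0,-0.5,70,0,0,0,0,0,-0.5,80,0,0,0,0,0,-0.5,100,0,0,0,0,0,-0.5,100,0,0,0,0,0,-0.5,100])

```text
t: 8.18
tcp_pos: [0.6384, 0.085, 0.065]
orientation: [0.707, 0.707, -0.0, -0.0]
wrist_force: [-0.6, -0.1, -0.0]
opening: 0.967
grasp_force: 0.0
```

Call:
drive_tool(rows=[0,0,0,0,0,-15,100,0,0,0,0,0,-45,100,0,0,0,0,0,-80,100,0,0,0,0,0,-115,100,0,0,0,0,0,-150,100,0,0,0,0,0,-175,100,0,0,0,0,0,-185,100,0,0,0,0,0,-185,100])

```text
t: 8.85
tcp_pos: [0.6398, 0.0852, 0.2528]
orientation: [0.707, 0.707, 0.002, 0.001]
wrist_force: [0.6, 1.2, 0.0]
opening: 0.998
grasp_force: 0.0
```

```bash
python3 - <<'E'
from h import *
rim('w5',.116)
im=cv2.imread('pics/w5.png');cv2.imwrite('pics/w5c.png',im)
E
```

```text
w5 t 8.85 tcp [0.6398 0.0852 0.2528] ell (325.58154296875, 235.59075927734375) (87.0570068359375, 152.95249938964844) dia@H 0.1498673232290938 axis [0.6442 0.0387 0.116 ]
```

View pics/w5.png

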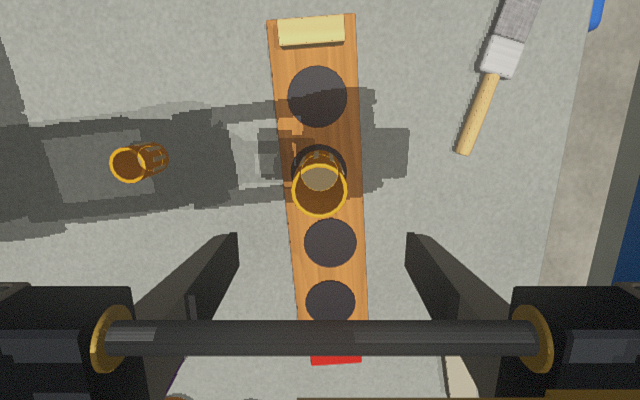

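The large tumbler stands upright on its pad, with its rim centre at about (319.5,189.5). The free pads are at (317,97), (330,242) and (330,302). I'll check the placing and triangulate the pads with this view.

```bash
cat >> h.py <<'E'
def padfit(im,P,boxes,z=.016):
    h=cv2.cvtColor(im,cv2.COLOR_BGR2HSV);out=[]
    for x0,x1,y0,y1 in boxes:
        m=np.zeros(im.shape[:2],np.uint8);m[y0:y1,x0:x1]=(h[...,1]<110)[y0:y1,x0:x1]
        m=cv2.morphologyEx(m,cv2.MORPH_OPEN,np.ones((3,3)))
        c=max(cv2.findContours(m,cv2.RETR_EXTERNAL,cv2.CHAIN_APPROX_NONE)[0],key=cv2.contourArea)
        e,ax,_=cv2.fitEllipse(cv2.convexHull(c));print(" pad",cv2.boundingRect(c),np.array(e),np.array(ax),plane(P,e,z));out.append(e)
    return out
E
python3 - <<'E'
from h import *
s=telemetry.sense();P=pose("wrist",s);im=cv2.imread('pics/w5.png')
e=padfit(im,P,[(280,352,60,135),(297,362,210,275),(297,362,272,320)])
s4=dict(tcp_pos=np.array([.6389,.0288,.2969]),orientation=[.7071,.7071,-.001,-.001])
print("largest pad tri",tri(ray(pose("wrist",s4),(319.1,49.6)),ray(P,e[0])))
h=cv2.cvtColor(im,cv2.COLOR_BGR2HSV)
for p in((293,190),(190-0,0)): pass
print(h[190,286:300].tolist(),h[190,340:352].tolist(),h[208:222,320].tolist())
print("rim",plane(P,(319.7,189.6),.116))
E
```

```text
pad (288, 66, 59, 61) [316.79    96.0059] [59.073  61.4336] [0.6334 0.1719 0.016 ]
 pad (304, 218, 53, 49) [329.7924 242.3692] [48.3815 52.2057] [ 0.6495 -0.0099  0.016 ]
 pad (306, 281, 49, 39) [329.992  302.3855] [43.6933 49.214 ] [ 0.6503 -0.0985  0.016 ]
largest pad tri (array([0.6342, 0.1718, 0.0168]), np.float64(0.0015545177085111489))
[[14, 145, 125], [14, 146, 124], [13, 147, 118], [15, 146, 122], [14, 164, 134], [20, 207, 211], [22, 191, 220], [23, 186, 217], [21, 197, 215], [17, 195, 114], [16, 185, 99], [15, 178, 106], [15, 191, 107], [14, 166, 106]] [[15, 201, 103], [15, 183, 102], [14, 195, 98], [16, 177, 140], [22, 186, 223], [23, 192, 220], [22, 188, 220], [19, 185, 176], [14, 147, 137], [15, 165, 130], [14, 158, 134], [14, 148, 133]] [[16, 195, 107], [15, 176, 110], [16, 168, 112], [14, 180, 112], [15, 167, 110], [17, 223, 120], [21, 191, 179], [23, 164, 222], [23, 200, 218], [20, 187, 216], [16, 159, 201], [15, 155, 186], [12, 115, 89], [171, 40, 63]]
rim [0.637  0.0855 0.116 ]
```

Pad heights check out at 16.8 mm. Next is the largest tumbler.

Call:
drive_tool(rows=[0,0,0,-20,-12,-10,100,0,0,0,-50,-30,-20,100,0,0,0,-85,-50,-20,100,0,0,0,-120,-70,-20,100,0,0,0,-155,-91,-20,100,0,0,0,-190,-112,-20,100,0,0,0,-225,-132,-20,100,0,0,0,-260,-153,-20,100])

```text
t: 9.57
tcp_pos: [0.4831, -0.1759, 0.2675]
orientation: [0.707, 0.707, -0.001, -0.002]
wrist_force: [0.8, -0.2, -0.1]
opening: 1.0
grasp_force: 0.0
```

Call:
drive_tool(rows=[0,0,0,-35,-21,0,100,0,0,0,-70,-42,0,100,0,0,0,-100,-60,0,100,0,0,0,-120,-72,0,100,0,0,0,-130,-78,0,100,0,0,0,-135,-80,0,100,0,0,0,-135,-80,0,100,0,0,0,-135,-80,0,100])

```text
t: 10.23
tcp_pos: [0.4057, -0.3091, 0.2692]
orientation: [0.707, 0.707, 0.0, -0.001]
wrist_force: [0.6, 0.7, 0.0]
opening: 0.999
grasp_force: 0.0
```

```bash
python3 - <<'E'
from h import *
rim('w6',.12)
E
```

```text
w6 t 10.2333 tcp [ 0.4057 -0.3091  0.2692] ell (325.50408935546875, 182.2039794921875) (61.1186637878418, 62.47026062011719) dia@H 0.060892154980412665 axis [ 0.4093 -0.3047  0.12  ]
```

View pics/w6.png

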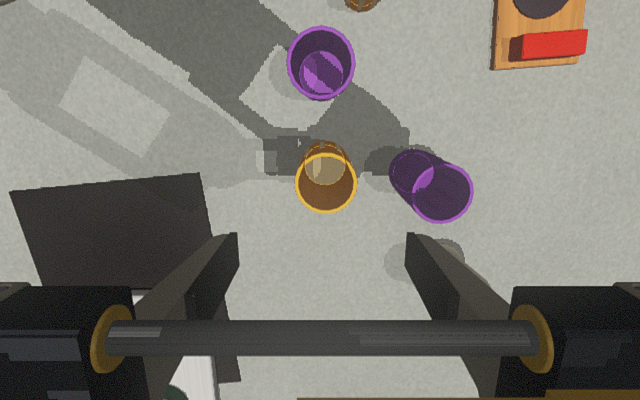

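The amber rim is centred at (325.5,182). The purple look-alikes at (321,63) and (440,190) are clear of the fingers. I'll descend and grip.

Call:
drive_tool(rows=[0,0,0,4,4,20,100,0,0,0,4,4,52,100,0,0,0,4,4,87,100,0,0,0,4,4,122,100,0,0,0,4,4,155,100,0,0,0,4,4,185,100,0,0,0,4,4,205,100,0,0,0,4,4,213,100], newtons=20)

```text
t: 10.95
tcp_pos: [0.4086, -0.3036, 0.0542]
orientation: [0.706, 0.708, -0.0, -0.002]
wrist_force: [-1.6, 0.9, 0.6]
opening: 0.999
grasp_force: 0.0
```

Call:
drive_tool(rows=[0,0,0,0,0,0,88,0,0,0,0,0,0,80,0,0,0,0,0,0,74,0,0,0,0,0,0,69,0,0,0,0,0,0,65,0,0,0,0,0,0,55,0,0,0,0,0,0,55,0,0,0,0,0,0,55])

```text
t: 11.62
tcp_pos: [0.4102, -0.3066, 0.0584]
orientation: [0.707, 0.707, 0.0, 0.001]
wrist_force: [-0.9, 1.0, 7.3]
opening: 0.677
grasp_force: 20.0
```

Call:
drive_tool(rows=[0,0,0,0,0,-5,55,0,0,0,0,0,-20,55,0,0,0,0,0,-45,55,0,0,0,0,0,-75,55,0,0,0,0,0,-105,55,0,0,0,0,0,-140,55,0,0,0,0,0,-165,55,0,0,0,0,0,-180,55])

```text
t: 12.28
tcp_pos: [0.41, -0.3066, 0.2407]
orientation: [0.707, 0.707, 0.0, 0.002]
wrist_force: [0.4, -0.6, -2.3]
opening: 0.676
grasp_force: 20.0
```

```bash
python3 - <<'E'
from h import *
s=telemetry.sense();im=cams.camera("wrist");cv2.imwrite("pics/w7.png",im)
h=cv2.cvtColor(im,cv2.COLOR_BGR2HSV)
print([(r,h[r,321].tolist()) for r in range(215,300,3)])
m=(h[...,2]>190)&(h[...,0]>15)&(h[...,0]<28)&(h[...,1]>130)
for r in(280,290,300):
    x=np.where(m[r,220:430])[0]+220;print(r,x.min() if len(x) else 0,x.max() if len(x) else 0)
E
```

```text
[(215, [16, 176, 123]), (218, [15, 167, 127]), (221, [15, 178, 126]), (224, [15, 167, 127]), (227, [16, 194, 125]), (230, [15, 184, 125]), (233, [15, 181, 127]), (236, [15, 173, 128]), (239, [15, 180, 126]), (242, [24, 175, 242]), (245, [23, 174, 238]), (248, [22, 204, 238]), (251, [18, 85, 159]), (254, [18, 128, 163]), (257, [16, 193, 128]), (260, [14, 194, 125]), (263, [17, 206, 125]), (266, [18, 215, 122]), (269, [16, 184, 129]), (272, [16, 190, 126]), (275, [16, 194, 125]), (278, [16, 202, 126]), (281, [17, 208, 125]), (284, [17, 215, 127]), (287, [16, 194, 125]), (290, [17, 192, 126]), (293, [16, 190, 126]), (296, [16, 177, 128]), (299, [17, 215, 127])]
280 249 394
290 245 399
300 241 402
```

The largest tumbler is held and centred (opening 62 mm). I'm carrying it to the far-end pad.

Call:
drive_tool(rows=[0,0,0,8,4,0,55,0,0,0,28,13,0,55,0,0,0,58,27,0,55,0,0,0,92,43,0,55,0,0,0,127,60,0,55,0,0,0,162,77,0,55,0,0,0,197,93,0,55,0,0,0,232,110,0,55])

```text
t: 13.0
tcp_pos: [0.5185, -0.0714, 0.2352]
orientation: [0.707, 0.707, -0.001, -0.001]
wrist_force: [0.4, -0.1, -2.4]
opening: 0.681
grasp_force: 20.0
```

Call:
drive_tool(rows=[0,0,0,35,17,0,55,0,0,0,70,33,0,55,0,0,0,105,50,0,55,0,0,0,140,66,0,55,0,0,0,175,83,0,55,0,0,0,205,97,0,55,0,0,0,228,108,0,55,0,0,0,239,114,0,55])

```text
t: 13.67
tcp_pos: [0.6329, 0.1686, 0.2345]
orientation: [0.706, 0.708, -0.001, -0.001]
wrist_force: [-0.5, -1.3, -2.2]
opening: 0.679
grasp_force: 20.0
```

Call:
drive_tool(rows=[0,0,0,6,2,10,55,0,0,0,6,2,35,55,0,0,0,6,2,60,55,0,0,0,6,2,85,55,0,0,0,6,2,108,55,0,0,0,6,2,125,55,0,0,0,6,2,138,55,0,0,0,6,2,145,55])

```text
t: 14.33
tcp_pos: [0.6334, 0.1697, 0.0891]
orientation: [0.707, 0.707, -0.002, -0.001]
wrist_force: [-1.2, -0.4, -2.2]
opening: 0.679
grasp_force: 20.0
```

Call:
drive_tool(rows=[0,0,0,0,0,3,55,0,0,0,0,0,6,55,0,0,0,0,0,9,55,0,0,0,0,0,11,55,0,0,0,0,0,12,55,0,0,0,0,0,12,55,0,0,0,0,0,12,55])

```text
t: 14.92
tcp_pos: [0.6356, 0.1711, 0.0805]
orientation: [0.707, 0.707, 0.0, 0.0]
wrist_force: [0.9, 0.5, -2.1]
opening: 0.68
grasp_force: 20.0
```

Call:
drive_tool(rows=[0,0,0,0,0,1.5,55,0,0,0,0,0,3,55,0,0,0,0,0,4,55,0,0,0,0,0,4,55,0,0,0,0,0,4,55])

```text
t: 15.33
tcp_pos: [0.6353, 0.171, 0.076]
orientation: [0.707, 0.707, -0.0, -0.0]
wrist_force: [-0.4, -0.0, -1.7]
opening: 0.678
grasp_force: 20.0
```

Call:
drive_tool(rows=[0,0,0,0,0,0.5,55,0,0,0,0,0,1,55,0,0,0,0,0,1,55,0,0,0,0,0,1,55])

```text
t: 15.67
tcp_pos: [0.6354, 0.171, 0.0751]
orientation: [0.707, 0.707, -0.0, 0.0]
wrist_force: [0.1, 0.0, -1.8]
opening: 0.676
grasp_force: 20.0
```

Call:
drive_tool(rows=[0,0,0,0,0,0.5,55,0,0,0,0,0,1,55,0,0,0,0,0,1,55,0,0,0,0,0,1,55])

```text
t: 16.0
tcp_pos: [0.6355, 0.1711, 0.0745]
orientation: [0.707, 0.707, 0.0, 0.0]
wrist_force: [-2.1, 0.1, 4.2]
opening: 0.677
grasp_force: 20.0
```

Call:
drive_tool(rows=[0,0,0,0,0,0.5,55,0,0,0,0,0,0.5,69,0,0,0,0,0,0.5,72,0,0,0,0,0,0,78,0,0,0,0,0,0,90,0,0,0,0,0,0,100,0,0,0,0,0,0,100,0,0,0,0,0,0,100])

```text
t: 16.67
tcp_pos: [0.6354, 0.171, 0.074]
orientation: [0.707, 0.707, -0.0, -0.0]
wrist_force: [-0.2, 0.4, -0.2]
opening: 1.001
grasp_force: 0.0
```

Call:
drive_tool(rows=[0,0,0,0,0,-15,100,0,0,0,0,0,-45,100,0,0,0,0,0,-80,100,0,0,0,0,0,-115,100,0,0,0,0,0,-150,100,0,0,0,0,0,-175,100,0,0,0,0,0,-190,100,0,0,0,0,0,-190,100])

```text
t: 17.33
tcp_pos: [0.6373, 0.1715, 0.2684]
orientation: [0.707, 0.707, 0.003, 0.002]
wrist_force: [-0.4, -0.1, -0.3]
opening: 0.999
grasp_force: 0.0
```

Call:
drive_tool(rows=[0,0,0,-20,-13,0,100,0,0,0,-50,-33,0,100,0,0,0,-80,-53,0,100,0,0,0,-110,-73,5,100,0,0,0,-140,-93,10,100,0,0,0,-170,-113,15,100,0,0,0,-200,-133,20,100,0,0,0,-230,-153,25,100])

```text
t: 18.0
tcp_pos: [0.4805, -0.0601, 0.2375]
orientation: [0.707, 0.707, -0.001, -0.001]
wrist_force: [0.5, -0.1, 0.3]
opening: 1.002
grasp_force: 0.0
```

Call:
drive_tool(rows=[0,0,0,-25,-17,6,100,0,0,0,-38,-25,10,100,0,0,0,-43,-28,10,100,0,0,0,-43,-28,10,100,0,0,0,-43,-28,10,100])

```text
t: 18.42
tcp_pos: [0.4547, -0.1017, 0.2288]
orientation: [0.707, 0.707, 0.0, -0.0]
wrist_force: [-0.5, 0.5, -0.0]
opening: 0.996
grasp_force: 0.0
```

```bash
python3 - <<'E'
from h import *
rim('w8',.08)
E
```

```text
w8 t 18.4167 tcp [ 0.4547 -0.1017  0.2288] ell (318.4731750488281, 185.20376586914062) (46.23051452636719, 51.011451721191406) dia@H 0.04978294696389207 axis [ 0.4516 -0.1003  0.08  ]
```

View pics/w8.png

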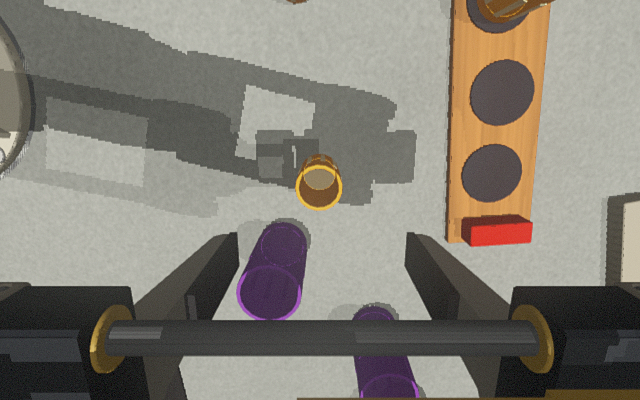

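The medium rim is at (319,187). The free pads are at (502,92) and (491,172), and the purple look-alikes are clear. I'll grip, and measure both pads from this view too.

Call:
drive_tool(rows=[0,0,0,-1.5,-1.5,20,100,0,0,0,-1.5,-1.5,50,100,0,0,0,-1.5,-1.5,80,100,0,0,0,-1.5,-1.5,110,100,0,0,0,-1.5,-1.5,140,100,0,0,0,-1.5,-1.5,167,100,0,0,0,-1.5,-1.5,185,100,0,0,0,-1.5,-1.5,193,100], newtons=12)

```text
t: 19.13
tcp_pos: [0.4522, -0.1022, 0.0337]
orientation: [0.707, 0.708, -0.001, -0.001]
wrist_force: [-0.1, 1.0, -0.6]
opening: 0.998
grasp_force: 0.0
```

Call:
drive_tool(rows=[0,0,0,0,0,0,80,0,0,0,0,0,0,68,0,0,0,0,0,0,60,0,0,0,0,0,0,55,0,0,0,0,0,0,50,0,0,0,0,0,0,38,0,0,0,0,0,0,38,0,0,0,0,0,0,38])

```text
t: 19.8
tcp_pos: [0.453, -0.1036, 0.0366]
orientation: [0.707, 0.707, 0.0, 0.0]
wrist_force: [-1.9, -0.1, 7.0]
opening: 0.512
grasp_force: 12.0
```

Call:
drive_tool(rows=[0,0,0,0,0,-5,38,0,0,0,0,0,-20,38,0,0,0,0,0,-45,38,0,0,0,0,0,-75,38,0,0,0,0,0,-105,38,0,0,0,0,0,-135,38,0,0,0,0,0,-152,38,0,0,0,0,0,-160,38])

```text
t: 20.47
tcp_pos: [0.454, -0.1038, 0.1989]
orientation: [0.707, 0.707, 0.001, 0.002]
wrist_force: [-0.1, 0.3, -1.9]
opening: 0.508
grasp_force: 12.0
```

```bash
python3 - <<'E'
from h import *
s=dict(tcp_pos=np.array([.4547,-.1017,.2288]),orientation=[.7071,.7071,0,0]);P=pose("wrist",s)
padfit(cv2.imread("pics/w8.png"),P,[(460,543,50,133),(456,530,135,210)])
im=cams.camera("wrist");cv2.imwrite("pics/w9.png",im);h=cv2.cvtColor(im,cv2.COLOR_BGR2HSV)
print([(r,h[r,321].tolist()) for r in range(222,262,2)])
E
```

```text
pad (470, 60, 64, 66) [501.8337  92.1461] [59.8946 69.215 ] [ 0.6508 -0.0116  0.016 ]
 pad (462, 144, 60, 58) [491.4486 172.7386] [54.8274 62.4872] [ 0.6516 -0.1007  0.016 ]
[(222, [15, 178, 123]), (224, [15, 185, 120]), (226, [15, 171, 121]), (228, [14, 176, 126]), (230, [15, 180, 122]), (232, [15, 177, 121]), (234, [15, 177, 121]), (236, [16, 182, 125]), (238, [15, 178, 119]), (240, [20, 190, 191]), (242, [24, 170, 237]), (244, [23, 178, 236]), (246, [22, 198, 237]), (248, [20, 145, 193]), (250, [20, 87, 146]), (252, [20, 88, 151]), (254, [20, 87, 153]), (256, [21, 92, 149]), (258, [19, 156, 188]), (260, [17, 196, 122])]
```

Call:
drive_tool(rows=[0,0,0,4,10,0,38,0,0,0,14,30,0,38,0,0,0,27,58,0,38,0,0,0,41,88,0,38,0,0,0,55,118,0,38,0,0,0,69,148,0,38,0,0,0,81,174,0,38,0,0,0,89,190,0,38])

```text
t: 21.18
tcp_pos: [0.6449, -0.0126, 0.1931]
orientation: [0.707, 0.707, -0.001, -0.001]
wrist_force: [-1.1, -0.6, -2.2]
opening: 0.508
grasp_force: 12.0
```

Call:
drive_tool(rows=[0,0,0,3,8,10,38,0,0,0,3,8,32,38,0,0,0,3,8,56,38,0,0,0,3,8,80,38,0,0,0,3,8,103,38,0,0,0,3,8,120,38,0,0,0,3,8,130,38,0,0,0,3,8,133,38])

```text
t: 21.85
tcp_pos: [0.6483, -0.0115, 0.0593]
orientation: [0.707, 0.707, -0.002, -0.002]
wrist_force: [-1.3, -0.4, -1.5]
opening: 0.514
grasp_force: 12.0
```

Call:
drive_tool(rows=[0,0,0,0,0,2,38,0,0,0,0,0,4,38,0,0,0,0,0,6,38,0,0,0,0,0,7,38,0,0,0,0,0,8,38,0,0,0,0,0,8,38,0,0,0,0,0,8,38])

```text
t: 22.43
tcp_pos: [0.6511, -0.0115, 0.0555]
orientation: [0.707, 0.707, 0.0, 0.0]
wrist_force: [-0.4, -0.7, -1.7]
opening: 0.511
grasp_force: 12.0
```

Call:
drive_tool(rows=[0,0,0,0,0,0.5,38,0,0,0,0,0,1,38,0,0,0,0,0,1.5,38,0,0,0,0,0,1.5,38,0,0,0,0,0,1.5,38])

```text
t: 22.85
tcp_pos: [0.6508, -0.0115, 0.0535]
orientation: [0.707, 0.707, -0.0, -0.0]
wrist_force: [0.2, 1.0, -1.7]
opening: 0.511
grasp_force: 12.0
```

Call:
drive_tool(rows=[0,0,0,0,0,0.5,38,0,0,0,0,0,1,38,0,0,0,0,0,1,38,0,0,0,0,0,1,38])

```text
t: 23.18
tcp_pos: [0.6509, -0.0115, 0.0527]
orientation: [0.707, 0.707, 0.0, 0.0]
wrist_force: [-0.1, 1.0, -0.2]
opening: 0.511
grasp_force: 12.0
```

Call:
drive_tool(rows=[0,0,0,0,0,0.5,38,0,0,0,0,0,1,38,0,0,0,0,0,1,38,0,0,0,0,0,1,38])

```text
t: 23.52
tcp_pos: [0.651, -0.0115, 0.0526]
orientation: [0.707, 0.707, 0.0, 0.0]
wrist_force: [-3.3, 0.5, 8.5]
opening: 0.509
grasp_force: 12.0
```

Call:
drive_tool(rows=[0,0,0,0,0,0,52,0,0,0,0,0,0,55,0,0,0,0,0,-0.5,60,0,0,0,0,0,-0.5,70,0,0,0,0,0,-0.5,85,0,0,0,0,0,-0.5,100,0,0,0,0,0,-0.5,100,0,0,0,0,0,-0.5,100])

```text
t: 24.18
tcp_pos: [0.6509, -0.0115, 0.052]
orientation: [0.707, 0.707, -0.0, -0.0]
wrist_force: [-0.5, 0.4, -0.1]
opening: 0.938
grasp_force: 0.0
```

Call:
drive_tool(rows=[0,0,0,0,0,-15,100,0,0,0,0,0,-45,100,0,0,0,0,0,-80,100,0,0,0,0,0,-115,100,0,0,0,0,0,-145,100,0,0,0,0,0,-165,100,0,0,0,0,0,-175,100,0,0,0,0,0,-175,100])

```text
t: 24.85
tcp_pos: [0.6522, -0.0115, 0.2296]
orientation: [0.707, 0.707, 0.001, 0.001]
wrist_force: [0.7, 0.1, -0.3]
opening: 1.001
grasp_force: 0.0
```

Call:
drive_tool(rows=[0,0,0,10,-20,0,100,0,0,0,26,-52,0,100,0,0,0,43,-86,0,100,0,0,0,60,-120,5,100,0,0,0,77,-154,10,100,0,0,0,94,-188,15,100,0,0,0,106,-212,18,100,0,0,0,111,-221,18,100])

```text
t: 25.52
tcp_pos: [0.425, 0.1, 0.2066]
orientation: [0.707, 0.707, -0.002, -0.002]
wrist_force: [-0.9, 0.4, -0.4]
opening: 1.0
grasp_force: 0.0
```

Call:
drive_tool(rows=[0,0,0,0,0,0,100,0,0,0,0,0,0,100,0,0,0,0,0,0,100,0,0,0,0,0,0,100])

```text
t: 25.85
tcp_pos: [0.4313, 0.0991, 0.209]
orientation: [0.707, 0.707, 0.0, 0.0]
wrist_force: [1.0, -0.4, -0.3]
opening: 1.003
grasp_force: 0.0
```

```bash
python3 - <<'E'
from h import *
rim('w10',.06)
E
```

```text
w10 t 25.85 tcp [0.4313 0.0991 0.209 ] ell (318.5061340332031, 184.972900390625) (39.323341369628906, 42.23324966430664) dia@H 0.04123169864459378 axis [0.4282 0.1006 0.06  ]
```

View pics/w10.png

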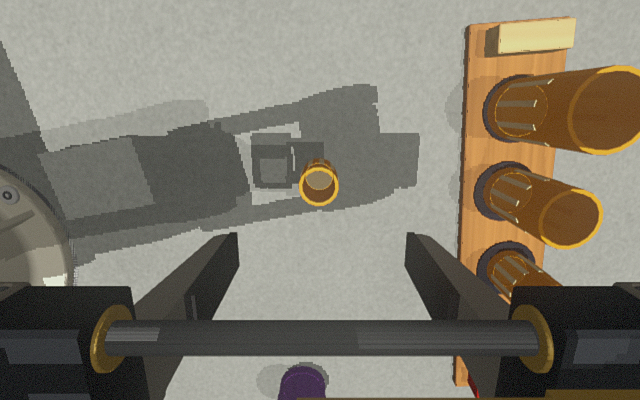

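Three tumblers stand upright on their pads at right, at columns 480 to 600. The small rim is at (318.5,185). I'll grip it.

Call:
drive_tool(rows=[0,0,0,0,-2,20,100,0,0,0,0,-2,50,100,0,0,0,0,-2,80,100,0,0,0,0,-2,110,100,0,0,0,0,-2,140,100,0,0,0,0,-2,165,100,0,0,0,0,-2,182,100,0,0,0,0,-2,189,100], newtons=10)

```text
t: 26.57
tcp_pos: [0.4271, 0.0988, 0.0177]
orientation: [0.707, 0.707, -0.001, -0.001]
wrist_force: [-0.2, -0.1, 0.3]
opening: 1.001
grasp_force: 0.0
```

Call:
drive_tool(rows=[0,0,0,0,0,0,78,0,0,0,0,0,0,64,0,0,0,0,0,0,55,0,0,0,0,0,0,49,0,0,0,0,0,0,45,0,0,0,0,0,0,40,0,0,0,0,0,0,30,0,0,0,0,0,0,30])

```text
t: 27.23
tcp_pos: [0.4281, 0.0996, 0.0204]
orientation: [0.707, 0.707, 0.0, 0.0]
wrist_force: [0.7, -0.1, -0.3]
opening: 0.442
grasp_force: 0.2
```

Call:
drive_tool(rows=[0,0,0,0,0,-5,30,0,0,0,0,0,-20,30,0,0,0,0,0,-45,30,0,0,0,0,0,-75,30,0,0,0,0,0,-105,30,0,0,0,0,0,-135,30,0,0,0,0,0,-152,30,0,0,0,0,0,-160,30])

```text
t: 27.9
tcp_pos: [0.4291, 0.0998, 0.183]
orientation: [0.707, 0.707, 0.002, 0.001]
wrist_force: [0.4, 0.9, -1.0]
opening: 0.434
grasp_force: 10.0
```

```bash
python3 - <<'E'
from h import *
im=cams.camera("wrist");cv2.imwrite("pics/w11.png",im);h=cv2.cvtColor(im,cv2.COLOR_BGR2HSV)
print([(r,h[r,321].tolist()) for r in range(216,262,2)])
E
```

```text
[(216, [17, 179, 141]), (218, [17, 172, 153]), (220, [15, 172, 120]), (222, [16, 186, 119]), (224, [16, 183, 121]), (226, [16, 179, 124]), (228, [15, 191, 120]), (230, [16, 188, 122]), (232, [16, 182, 123]), (234, [16, 173, 125]), (236, [14, 175, 121]), (238, [16, 189, 120]), (240, [15, 175, 124]), (242, [15, 166, 126]), (244, [15, 197, 119]), (246, [18, 199, 151]), (248, [24, 169, 237]), (250, [23, 179, 235]), (252, [22, 190, 235]), (254, [21, 182, 228]), (256, [21, 83, 148]), (258, [20, 89, 155]), (260, [20, 87, 152])]
```

Call:
drive_tool(rows=[0,0,0,-8,9,0,30,0,0,0,-26,29,0,30,0,0,0,-49,54,0,30,0,0,0,-73,81,0,30,0,0,0,-97,108,0,30,0,0,0,-121,134,0,30,0,0,0,-145,161,0,30,0,0,0,-169,187,0,30])

```text
t: 28.62
tcp_pos: [0.6154, -0.0717, 0.1773]
orientation: [0.707, 0.707, -0.001, -0.001]
wrist_force: [0.6, 0.6, 0.5]
opening: 0.433
grasp_force: 10.0
```

Call:
drive_tool(rows=[0,0,0,-20,22,0,30,0,0,0,-30,33,10,30,0,0,0,-32,36,35,30,0,0,0,-32,36,60,30,0,0,0,-32,36,85,30,0,0,0,-32,36,105,30,0,0,0,-32,36,118,30,0,0,0,-32,36,126,30])

```text
t: 29.28
tcp_pos: [0.649, -0.1018, 0.0502]
orientation: [0.707, 0.707, -0.002, -0.002]
wrist_force: [-0.8, -0.2, -0.8]
opening: 0.436
grasp_force: 10.0
```

Call:
drive_tool(rows=[0,0,0,0,0,2,30,0,0,0,0,0,4,30,0,0,0,0,0,6,30,0,0,0,0,0,8,30,0,0,0,0,0,9,30,0,0,0,0,0,9,30,0,0,0,0,0,9,30])

```text
t: 29.87
tcp_pos: [0.6512, -0.1015, 0.0456]
orientation: [0.707, 0.707, 0.0, 0.0]
wrist_force: [0.2, 0.6, -1.5]
opening: 0.434
grasp_force: 10.0
```

Call:
drive_tool(rows=[0,0,0,0,0,1,30,0,0,0,0,0,2,30,0,0,0,0,0,3,30,0,0,0,0,0,4,30,0,0,0,0,0,5,30,0,0,0,0,0,5,30,0,0,0,0,0,5,30])

```text
t: 30.45
tcp_pos: [0.6508, -0.1015, 0.0399]
orientation: [0.707, 0.707, -0.0, -0.0]
wrist_force: [0.1, 0.3, -1.5]
opening: 0.434
grasp_force: 10.0
```

Call:
drive_tool(rows=[0,0,0,0,0,0.5,30,0,0,0,0,0,1,30,0,0,0,0,0,1.5,30,0,0,0,0,0,1.5,30,0,0,0,0,0,1.5,30])

```text
t: 30.87
tcp_pos: [0.6509, -0.1015, 0.0386]
orientation: [0.707, 0.707, -0.0, -0.0]
wrist_force: [0.7, 0.4, -0.3]
opening: 0.436
grasp_force: 10.0
```

Call:
drive_tool(rows=[0,0,0,0,0,0.5,30,0,0,0,0,0,1,30,0,0,0,0,0,1.5,30,0,0,0,0,0,1.5,30,0,0,0,0,0,1.5,30])

```text
t: 31.28
tcp_pos: [0.6509, -0.1015, 0.037]
orientation: [0.707, 0.707, -0.0, -0.0]
wrist_force: [-0.3, -0.0, -0.7]
opening: 0.434
grasp_force: 10.0
```

Call:
drive_tool(rows=[0,0,0,0,0,0.5,30,0,0,0,0,0,1,30,0,0,0,0,0,1,30,0,0,0,0,0,1,30])

```text
t: 31.62
tcp_pos: [0.651, -0.1015, 0.0364]
orientation: [0.707, 0.707, 0.0, 0.0]
wrist_force: [-0.6, -0.5, 4.1]
opening: 0.433
grasp_force: 10.0
```

Call:
drive_tool(rows=[0,0,0,0,0,0.5,30,0,0,0,0,0,0.5,30,0,0,0,0,0,0.5,30])

```text
t: 31.87
tcp_pos: [0.651, -0.1015, 0.0364]
orientation: [0.707, 0.707, 0.0, 0.0]
wrist_force: [-3.6, 0.7, 8.4]
opening: 0.437
grasp_force: 10.0
```

Call:
drive_tool(rows=[0,0,0,0,0,0,45,0,0,0,0,0,0,49,0,0,0,0,0,-0.5,54,0,0,0,0,0,-0.5,65,0,0,0,0,0,-0.5,85,0,0,0,0,0,-0.5,100,0,0,0,0,0,-0.5,100,0,0,0,0,0,-0.5,100])

```text
t: 32.53
tcp_pos: [0.6509, -0.1015, 0.036]
orientation: [0.707, 0.707, -0.0, -0.0]
wrist_force: [0.5, 0.3, -0.3]
opening: 0.881
grasp_force: 0.0
```

Call:
drive_tool(rows=[0,0,0,0,0,-15,100,0,0,0,0,0,-45,100,0,0,0,0,0,-80,100,0,0,0,0,0,-115,100,0,0,0,0,0,-150,100,0,0,0,0,0,-185,100,0,0,0,0,0,-220,100,0,0,0,0,0,-255,100])

```text
t: 33.2
tcp_pos: [0.6506, -0.1014, 0.293]
orientation: [0.707, 0.707, 0.0, 0.0]
wrist_force: [0.3, -0.3, -0.1]
opening: 0.999
grasp_force: 0.0
```

Call:
drive_tool(rows=[0,0,0,10,-20,-20,100,0,0,0,20,-50,-30,100,0,0,0,20,-80,-30,100,0,0,0,20,-110,-30,100,0,0,0,20,-130,-30,100,0,0,0,20,-130,-30,100,0,0,0,20,-130,-30,100,0,0,0,20,-130,-30,100])

```text
t: 33.87
tcp_pos: [0.5217, -0.0816, 0.3214]
orientation: [0.707, 0.707, 0.0, 0.0]
wrist_force: [0.3, 0.1, 0.3]
opening: 1.001
grasp_force: 0.0
```

```bash
python3 - <<'E'
from h import *
s=telemetry.sense();P=pose("wrist",s);print(s["tcp_pos"])
for n in("wrist","top","scene"): cv2.imwrite(f"pics/{n}9.png",cams.camera(n))
im=cv2.imread("pics/scene9.png")[170:290,280:460];im=cv2.resize(im,None,fx=4,fy=4,interpolation=cv2.INTER_CUBIC)
cv2.imwrite("pics/s9c.png",im)
E
```

```text
[ 0.5217 -0.0816  0.3214]
```

View pics/s9c.png

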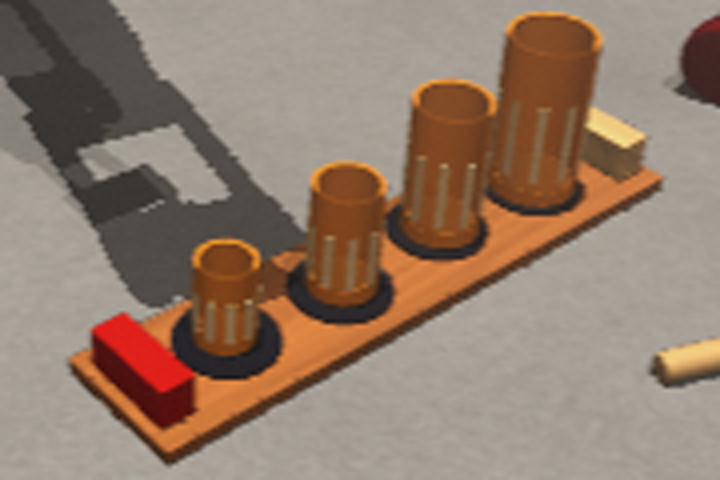

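View pics/wrist9.png

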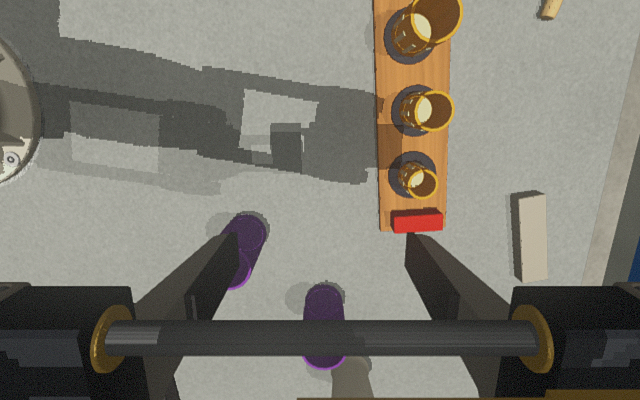

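Everything stands upright in the right order: small (226,325 in the crop) by the red block, up to largest (540,130). Next I'll check the centring numerically, comparing each tumbler with its pad in the same camera.

```bash
python3 - <<'E'
from h import *
im=cv2.imread("pics/scene9.png");P=pose("scene");h=cv2.cvtColor(im,cv2.COLOR_BGR2HSV);b=cv2.imread("pics/scene0.png")
diff=(cv2.absdiff(im,b).max(2)>0)
pads=dict(small=(.6568,-.1041),med=(.6556,-.0148),large=(.6403,.0798),largest=(.6384,.1683))
# edges of each tumbler at a row near mid-height: compare with predicted edges of an upright cylinder on the pad centre
for (n,p),(d,H) in zip(pads.items(),((.04,.06),(.047,.08),(.054,.1),(.062,.12))):
    a=np.linspace(0,2*np.pi,90)
    pts=np.array([proj(P,(p[0]+d/2*np.cos(t),p[1]+d/2*np.sin(t),z)) for t in a for z in(.016,.016+H)])
    x0,y0=pts.min(0);x1,y1=pts.max(0)
    # rim: bright top ring rows
    print(n,"pred box",x0,x1,y0,y1)
    X0,X1,Y0,Y1=int(x0)-8,int(x1)+9,int(y0)-8,int(y1)+9
    m=(im[Y0:Y1,X0:X1].astype(int)-b[Y0:Y1,X0:X1]); m=(abs(m).max(2)>35).astype(np.uint8)
    bb=max(blobs(m,30),key=lambda t:t[1][4])[1];print("   seen",bb[0]+X0,bb[0]+bb[2]+X0,bb[1]+Y0,bb[1]+bb[3]+Y0)
# top view: rim centres vs pads
PT=pose("top")
c=cv2.imread("pics/top9.png")[130:190,225:375];cv2.imwrite("pics/t9c.png",cv2.resize(c,None,fx=5,fy=5,interpolation=cv2.INTER_CUBIC))
E
```

```text
small pred box 328.03874196417274 345.19464396365663 230.4331709105358 260.4086524083333
   seen 320 354 222 259
med pred box 355.352932649949 376.29224571964534 211.02050271642997 247.9287445502529
   seen 347 377 210 247
large pred box 378.4769896620731 403.1204680218248 189.96018666261247 232.94393677350246
   seen 379 412 181 232
largest pred box 400.75280394005966 430.08895274885487 173.2382520969295 222.6275605727131
   seen 392 431 173 231
```

View pics/t9c.png

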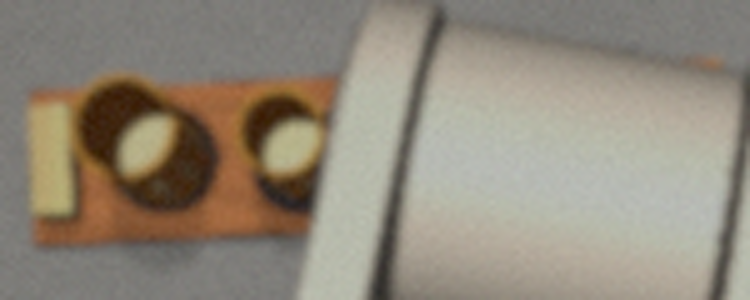

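The scene edges match cylinders centred on the pads to within a pixel (about 2.5 mm). In the top crop the two larger tumblers stand on their pads and the arm hides the rest. The arm is clear of everything, so I'm handing in.

```bash
python3 -c "
from bench import ticket
print(ticket.close_job())"
```

```text
the job is handed in; nothing more can be done
None
```

The four amber tumblers stand upright on their rests, smallest by the red block to largest at the far end, centred to within about 2.5 mm on the checks I could make (the smallest by eye only); the vase and purple look-alikes were never touched, and the job was handed in at about 34 s.

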